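# Tap a turned knob central on the vacuum pod and turn the vacuum on

## Task

A turned wooden knob stands off-centre on the small round vacuum pod of the router, waiting for its top to be engraved. Nudge it with light fingertip taps until it stands upright in the middle of the pod, so that its foot covers the seal ring all round; do not pinch it, lift it, tip it or knock it off. Then take the fingers away from it and push the lever of the vacuum valve all the way over to its other side, leaving everything else on the bed where it is.

Things in the scene. Friction and masses are not known exactly. Their poses are not given: they have to be found in the camera images.
- knob: Turned wooden mushroom-shaped knob standing on the pod, 35 high, about 60 g. Origin: centre of its foot's underside, z up. Foot 32 across up to 5 high, waist 25 (brass ferrule) at 5-13, widest 50 across at 20-28 above the origin, flat top 42. Top-heavy: slides if pushed slowly at its widest part, where a vertical finger meets it (about 0.6 friction, under 1 N); tips if struck or pushed higher.
- pod_top (a point): Centre of the flat top of the round aluminium vacuum pod, where the knob's middle belongs. Top 72 across, 50 above the bed, flange at the bed 110 across, 8 thick; fixed to the bed. A black rubber seal ring 24 across, flush with the top, lies round the centre. z up; the pod is round, its yaw means nothing.
- valve: Toggle valve, fixed to the bed: plate 70 x 50 x 6 (x, y, z), on it a block 34 x 34 up to 44 high, tube fittings to 51 either side along y. Origin: centre of the plate's underside. The lever swings in the valve's x-z plane about a pivot 50 above the origin; it starts leaning to the valve's -x side (towards the robot) and is to lean to the +x side.
- lever_tip (a point): Centre of the end of the valve's lever, 55 from the pivot; the end is a black sleeve 15 thick and 14 long with round ends, the rest a steel rod 8 thick. About 98 above the bed at either end of the swing, 105 at the middle.
- lever (a joint): Angle of the valve's lever: 0 = leaning 0.5 rad to the valve's -x side (vacuum off), 1.0 = stop, leaning 0.5 rad to the +x side (vacuum on). It turns with light friction (about 1 N at the tip) and stays where it is left.
- knob_left: A bystander: another turned knob, same shape and size as the one on the pod, standing on the bed. Origin: centre of its foot's underside.
- knob_far: A bystander: a third knob of the same shape, standing on the bed. Origin: centre of its foot's underside.
- collet: A bystander: steel spring collet standing on its narrow end, 33 across, 36 high. Origin: centre of its underside.
- spanner: A bystander: open-ended spanner, 160 long, lying flat. Origin at its middle, x along it.
- calipers: A bystander: digital caliper, 220 x 78 x 14, lying flat; x along its beam, jaws towards -x.
- tin: A bystander: open steel tray of brass inserts, 100 x 75 x 38. Origin: centre of its underside.
- puck: A bystander: round tool-length setter, 48 across, 24 high. Origin: centre of its underside.
Mind the look-alikes: they are no part of the job. Leave any pink look-alike of the knob alone.

How it is judged:
On the way, in this order (a step that is already met when the one before it is completed fails the run):
1. the knob stands upright, still and untouched in the middle of the pod (within 4 mm) (horizontal distance between knob and pod_top below 0.004 m and angle between knob's own z axis and vertical below 0.08 rad and z of knob in the frame of pod_top between -0.003 and 0.004 m and linear speed of knob below 0.02 m/s and contact force between the fingers and knob below 0.05 N), for 0.3 s.
2. the valve's lever is pushed over to its other side (value of joint lever above 0.85 rad), for 0.2 s.
At the end, for the whole second after the job is handed in: The knob stands upright and still on the pod, its axis within 4 mm of the pod's centre (so the 32 mm foot covers the 24 mm seal ring), nobody touching it, and the valve's lever is within 0.15 rad of its far stop (all of step 1 and value of joint lever above 0.85 rad).
It fails at once if the knob is tipped by more than 20 degrees (angle between knob's own z axis and vertical above 0.35 rad).
It fails at once if the knob is lifted off the pod or falls off it (z of knob in the frame of pod_top above 0.01 m or z of knob in the frame of pod_top below -0.008 m).
It fails at once if the knob is pinched or struck hard (over 10 N) (contact force between the fingers and knob above 10 N).
It fails at once if the vacuum lever is over while the knob is off-centre (value of joint lever above 0.5 rad and horizontal distance between knob and pod_top above 0.006 m).
It fails at once if a bystander is shifted by more than 25 mm (distance of any of knob_left, knob_far, collet, spanner, calipers, tin, puck from where it was at the start of the episode above 0.025 m).
It also fails if it takes over 67 s, if anything falls off the work surface, if the arm or the gripper's body presses on something with over 40 N, if the wrist force passes 120 N, or if a joint passes its speed limit or range.

## Robot

A 7-joint arm with a two-finger parallel gripper is mounted at the origin on the work surface. World frame = base frame: x ahead of the robot, y to its left, z up, the work surface at z = 0. Lengths are in m, angles in rad, forces in N, time in s.
With the tool pointing down it reaches from about 0.4 to 0.875 m from the base axis. Payload 19.3 kg.
Tool frame: the origin (TCP) lies on the centre line of the jaws, within the pads' length; the fingertips stand 14 mm ahead of it and the grasp point (between the pads) lies 5 mm behind it; y points along the fingers, x is the direction in which the jaws open and shut, and the axes are right-handed (so a half turn about y gives the same grasp; the last joint's range is limited). The gripper opens to 85 mm and grips with 20 to 120 N. Pads are 22 mm wide; open, the fingers measure 114 mm over their backs; the gripper's body (76 mm by 85 mm) begins 54 mm behind the grasp point. The pads swing forward as they close: fully open they stand 13 mm farther back than shut.
Start: joints at [1.112, 0.521, -0.036, 1.599, 0.021, 1.021, -0.113], TCP at [0.237, -0.578, 0.245] pointing down, gripper open.
Joint ranges: [-2.91, 2.91], [-0.3, 2.13], [-1.5, 1.42], [0.17, 2.43], [-1.26, 4.41], [0.16, 1.93], [-2.52, 2.52]. Speed limits (rad/s): [1.89, 1.89, 2.39, 2.39, 3.01, 3.01, 3.01].

## Interface

Orientations are given as [roll, pitch, yaw] about the fixed x, y, z axes, in that order (R = Rz(yaw) Ry(pitch) Rx(roll)).
In Python, from workcell import monitor, grab_frame, workorder gives the robot as it stands.
- The arm moves only by the tool drive_tool, never from a script. Its argument "steps" is one flat list of numbers, 5 for each row, row after row: the finger opening in mm, from 0 to 85.4, then the shift along the world's x, y, z in mm, then the turn about the world's z in degrees. In form: [fingers, tx, ty, tz, twist, fingers, tx, ty, tz, twist, ...]. A call has exactly 5 rows; each row shifts and turns the commanded pose from where the row before left it; what a row does not reach is not made up. A row lasts 1/12 s, in which the tool goes at most 41.7 mm and 7.16 degrees, less where a joint would pass 70% of its speed; a pose out of reach is approached as far as the arm can. A call is refused whole if a number of a shift passes 41.7 or a number of a turn 7.16, either way. A call with a gripper value outside its range is refused whole. The fingers move at their own pace and stop on an object; "grip_force" is the grip in N (left out, the last holds). Time passes only in rows, so rows that do not move let the fingers close, or fill a call up. It gives the time, the measured TCP pose, the force and the opening at its end, in the units of the state.
- monitor.observe(): the state, without advancing time (a new reading comes with each control period).
- grab_frame(name): name is "scene" or "top"; returns a dict with "frame" (400x640x3 uint8, red, green, blue), "vertical_fov" (degrees; the focal length in pixels is half the picture's height over the tangent of half this angle, whatever the lens; pixels are square), "cx", "cy" (the principal point, pixels), "k1" (the pictures are not rectified: a ray, as slopes to the right and down, at radius r is drawn at 1 + k1 r^2 times it, then the intrinsics apply), "xyz" and "orientation" of the camera in the world. Camera axes: x right, y down, z forward; pixel columns grow to the right and rows downward; lengths in m; the calibration is good to about 2 mm. A picture is of the moment at which its call begins. There is no depth.
- workorder.job_done(): hands the job in, once; it reports no verdict.
The state is a dict: "clock": time; "qpos": joint angles; "qd": joint speeds; "joint_efforts": joint torques, N m; "position": TCP position; "tool_rot": TCP orientation; "force": force on the tool from outside, world axes, zero at the start; "moment": the same for the moment, N m; "grip_width": finger opening in m.
Only numpy, scipy, OpenCV 4.12 (cv2) and the standard library are available. Lean on these libraries where they do the work, as an engineer would, in place of code of your own. Each camera call takes 0.05 s, during which the arm holds its last target. There are 200 camera calls.

## Working session

There is one attempt and no reset: what is moved stays moved. The work goes in short steps, Python scripts to look and compute and a tool call to move; the robot and the scene stay as the last step left them, time stands still between calls to the robot, and variables do not carry over. Pictures are saved under pics/ and viewed, about 8 in all and at most 12, crops included, and the job is handed in when it is done.

Besides the shell and the picture viewer there is one more tool, called after "Emit:" as name(argument=value, ...), one argument or row to a line, values as JSON. drive_tool: Moves the arm, as the interface text tells. Its arguments: {"type":"object","properties":{"steps":{"type":"array"},"grip_force":{"type":"number"}},"required":["steps"]}

```bash
mkdir -p pics
cat > h.py <<'E'
import numpy as np, cv2
from workcell import monitor, grab_frame, workorder
from scipy.spatial.transform import Rotation as R
def grab(n,save=None):
    f=grab_frame(n)
    if save: cv2.imwrite('pics/'+save,f['frame'][:,:,::-1])
    return f
def cam(f):
    h=f['frame'].shape[0]; F=h/2/np.tan(np.radians(f['vertical_fov'])/2)
    o=np.array(f['orientation']); M=o if o.shape==(3,3) else R.from_euler('xyz',o).as_matrix()
    return F,M,np.array(f['xyz'])
def proj(f,P):
    F,M,t=cam(f); p=(np.atleast_2d(P)-t)@M; s=p[:,:2]/p[:,2:]
    s=s*(1+f['k1']*(s**2).sum(1,keepdims=True)); return s*F+[f['cx'],f['cy']]
def unproj(f,uv,z):
    F,M,t=cam(f); d=(np.atleast_2d(uv)-[f['cx'],f['cy']])/F; s=d.copy()
    for _ in range(30): s=d/(1+f['k1']*(s**2).sum(1,keepdims=True))
    r=np.c_[s,np.ones(len(s))]@M.T
    return t+r*((z-t[2])/r[:,2])[:,None]
E
python3 - <<'E'
from h import *
for n in('scene','top'):
    f=grab(n,n+'0.png'); print(n,{k:v for k,v in f.items() if k!='frame'})
print(monitor.observe())
E
```

```text
scene {'vertical_fov': 54.28131929739996, 'cx': 317.3816544895936, 'cy': 195.3824937192843, 'k1': -0.04361218443482128, 'xyz': array([0.79285336, 0.41947675, 0.6046849 ]), 'orientation': array([-2.43370241, -0.00444034,  2.67326732])}
top {'vertical_fov': 57.82651471615444, 'cx': 318.57838974637104, 'cy': 202.08986410084734, 'k1': -0.05414744023037518, 'xyz': array([4.76612231e-01, 8.64014147e-04, 9.56800028e-01]), 'orientation': array([-3.05719342e+00, -7.73951802e-04, -1.55529422e+00])}
{'clock': 0.1, 'qpos': array([ 1.11182986,  0.52192418, -0.03630764,  1.59992936,  0.02119469,
        1.02111908, -0.11278876]), 'qd': array([-0.00011324, -0.00338481,  0.00118214, -0.00019029, -0.00021687,
        0.00054336,  0.00102634]), 'joint_efforts': array([ 3.10231131e-03, -9.28484488e+01,  1.98387444e+00, -3.70536304e+01,
        1.81995548e-02,  5.29272045e-03,  2.88581852e-06]), 'position': array([ 0.23675818, -0.57811615,  0.24481009]), 'tool_rot': array([-1.57087152e+00,  9.92362626e-04, -1.18204997e+00]), 'force': array([-0.46289966,  0.21444875,  0.51496364]), 'moment': array([ 0.00470265,  0.03853489, -0.04670964]), 'grip_width': 0.08547078955708091}
```

View pics/top0.png

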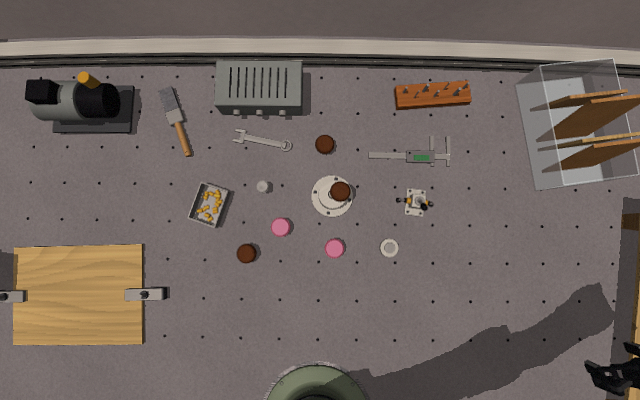

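View pics/scene0.png

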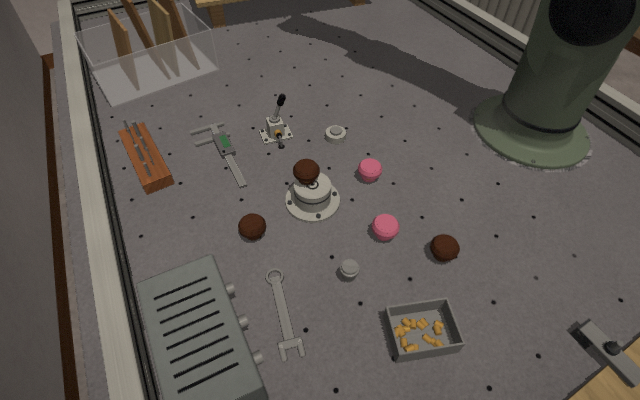

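Run:
```python
from h import *
a=grab('top');b=grab('scene')
for n,f,uv,zk in(('top',a,[(340,191),(332,196),(415,203)],.08),('scene',b,[(306,165),(313,199),(276,135)],.08)):
    print(n,unproj(f,uv[:1],.085)[0],unproj(f,uv[1:2],.008)[0],unproj(f,uv[2:],.006)[0])
A=cv2.resize(a['frame'][160:240,290:450],None,fx=5,fy=5,interpolation=cv2.INTER_CUBIC)[:,:,::-1]
B=cv2.resize(b['frame'][85:230,240:400],None,fx=5,fy=5,interpolation=cv2.INTER_CUBIC)[:,:,::-1]
B=cv2.resize(B,None,fx=.27,fy=.27) if 0 else B
cv2.imwrite('pics/a1.png',A);cv2.imwrite('pics/b1.png',B[:600])
B=cv2.resize(b['frame'][85:225,240:400],None,fx=4,fy=4,interpolation=cv2.INTER_CUBIC)[:,:,::-1];cv2.imwrite('pics/b1.png',B)
```

```text
top [ 0.57814194 -0.05015157  0.085     ] [ 0.57352705 -0.0337204   0.008     ] [ 0.5586066  -0.25370391  0.006     ]
scene [ 0.57522479 -0.0529972   0.085     ] [ 0.57208422 -0.03046209  0.008     ] [ 0.56180127 -0.24505056  0.006     ]
```

View pics/a1.png

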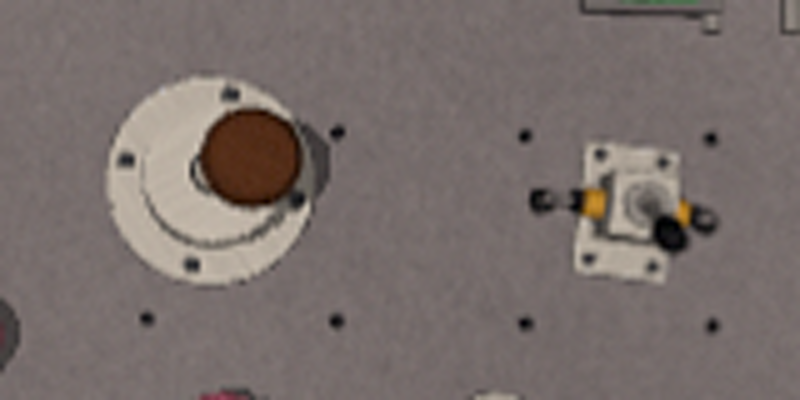

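View pics/b1.png

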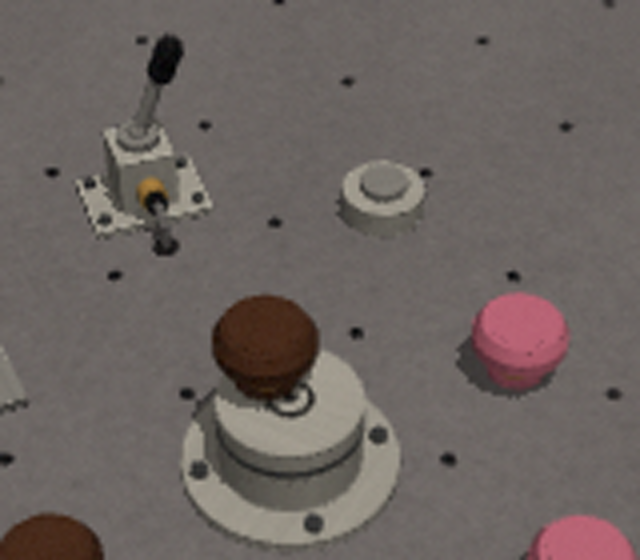

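```bash
cat >> h.py <<'E'
from scipy.optimize import least_squares, minimize
th=np.linspace(0,2*np.pi,60,endpoint=False)
def circ(x,y,z,r): return np.c_[x+r*np.cos(th),y+r*np.sin(th),0*th+z]
def hullmask(f,P,sh,ss=8):
    h=cv2.convexHull(proj(f,P).astype(np.float32))
    m=np.zeros(sh,np.float32); q=np.round((h+.5)*ss*16-8).astype(np.int32)
    M=np.zeros((sh[0]*ss,sh[1]*ss),np.uint8); cv2.fillPoly(M,[np.round((h+.5)*ss-.5).astype(np.int32)],255)
    return M
def knobpts(x,y,z0=.05):
    return np.vstack([circ(x,y,z0+z,r) for z,r in((20e-3,.025),(28e-3,.025),(35e-3,.021))])
def brown(f):
    g=f['frame'].astype(int); m=(g[:,:,0]-g[:,:,2]>22)&(g[:,:,0]<130)&(g[:,:,1]-g[:,:,2]<40)
    return m.astype(np.uint8)
def knob_fit(f,x0,full=False):
    "knob xy from brown mask bbox/centroid near x0; full head hull only"
    m=brown(f); n,l,s,c=cv2.connectedComponentsWithStats(m)
    p=proj(f,[[*x0,.075]])[0]
    i=1+min(range(n-1),key=lambda i:np.hypot(*(c[i+1]-p))+(1e3 if s[i+1][4]<60 else 0))
    def err(v):
        h=cv2.convexHull(proj(f,knobpts(*v)).astype(np.float32)); M=cv2.moments(h)
        return np.array([M['m10'],M['m01']])/M['m00']-c[i]
    r=least_squares(err,x0); h=cv2.convexHull(proj(f,knobpts(*r.x)).astype(np.float32))
    return r.x,s[i][4],cv2.contourArea(h)
E
python3 - <<'E'
from h import *
a=grab('top');b=grab('scene')
print('top',knob_fit(a,(.575,-.05)),'scene',knob_fit(b,(.575,-.05)))
ca=lambda L:(np.array(L,float)+.5)/5-.5+[290,160]
cb=lambda L:(np.array(L,float)+.5)/4-.5+[240,85]
u=unproj(a,ca([(230,94),(126,160),(192,265),(298,200)]),.008);print('pod bolts top',u.mean(0),np.hypot(*(u-u.mean(0))[:,:2].T))
r=np.hypot(*(u-u.mean(0))[:,:2].T).mean()
w=unproj(b,cb([(199,470),(314,523),(378,435)]),.008);print('bolts scene: opp-mean',(w[0]+w[2])[:2]/2, w[:,:2])
print('flange arc top',unproj(a,ca([(211,180.5)]),.008))
def fitc(p,r):return least_squares(lambda v:np.hypot(*(p[:,:2]-v).T)-r,p[:,:2].mean(0)+[0,.0]).x
e=unproj(b,cb([(182,455),(195,498),(225,525),(270,543),(320,539),(365,515),(392,485),(400,455)]),.008);print('flange scene',fitc(e,.055))
e=unproj(b,cb([(215,398),(222,425),(245,445),(290,456),(335,446),(358,425),(366,398),(350,368)]),.05);print('top edge scene',fitc(e,.036))
print('plate top',unproj(a,ca([(588,143),(680,153),(665,282),(575,272)]),.006)[:,:2],unproj(a,ca([(627,212)]),.006))
print('plate scene',unproj(b,cb([(76,182),(97,237),(213,207),(184,155)]),.006)[:,:2])
print('tip top',unproj(a,ca([(673,237)]),.098),'tip scene',unproj(b,cb([(170,45)]),.098))
E
```

```text
top (array([ 0.57912149, -0.04990164]), np.int32(322), 332.11171510466374) scene (array([ 0.57679822, -0.05048175]), np.int32(476), 488.4166933463421)
pod bolts top [ 0.57481416 -0.0334498   0.008     ] [0.04657462 0.04623434 0.04623945 0.04677475]
bolts scene: opp-mean [ 0.57242703 -0.03441503] [[ 0.61757558 -0.0442059 ]
 [ 0.5815966   0.01090428]
 [ 0.52727848 -0.02462417]]
flange arc top [[ 0.57431289 -0.03318382  0.008     ]]
flange scene [ 0.57252582 -0.03359266]
top edge scene [ 0.57273404 -0.0322057 ]
plate top [[ 0.59769125 -0.23315004]
 [ 0.59316518 -0.28234806]
 [ 0.52448605 -0.27370624]
 [ 0.52907211 -0.22588866]] [[ 0.56126211 -0.2537225   0.006     ]]
plate scene [[ 0.59167188 -0.27965491]
 [ 0.59846745 -0.22906129]
 [ 0.52865279 -0.22299301]
 [ 0.52461503 -0.27391318]]
tip top [[ 0.5414253  -0.25116897  0.098     ]] tip scene [[ 0.53453142 -0.25758696  0.098     ]]
```

Emit:
drive_tool(
  steps=[25,23.5,32.3,0,5.5,25,23.5,32.3,0,5.5,25,23.5,32.3,0,5.5,25,23.5,32.3,0,5.5,25,23.5,32.3,0,5.5],
  grip_force=20,
)

```text
clock: 0.72
position: [0.3551, -0.4152, 0.2454]
tool_rot: [-1.571, -0.0, -0.698]
force: [0.8, -0.7, -0.6]
grip_width: 0.0266
```

Emit:
drive_tool(
  steps=[25,23.5,32.3,0,5.5,25,23.5,32.3,0,5.5,25,23.5,32.3,0,5.5,25,23.5,32.3,0,5.5,25,23.5,32.3,0,5.5],
)

```text
clock: 1.13
position: [0.4727, -0.2537, 0.2455]
tool_rot: [-1.571, -0.0, -0.218]
force: [0.9, -1.2, -0.5]
grip_width: 0.0247
```

Emit:
drive_tool(
  steps=[25,23.5,32.3,0,5.5,25,23.5,32.3,0,5.5,25,23.5,32.3,0,5.5,25,23.5,32.3,0,5.5,25,23.5,31.3,0,5.3],
)

```text
clock: 1.55
position: [0.5902, -0.093, 0.2454]
tool_rot: [-1.571, -0.0, 0.259]
force: [0.3, -0.9, -0.7]
grip_width: 0.0253
```

Emit:
drive_tool(
  steps=[25,0,0,-39,0,25,0,0,-39,0,25,0,0,-38,0,25,0,0,-30,0,25,0,0,-20,0],
)

```text
clock: 1.97
position: [0.5881, -0.0947, 0.0761]
tool_rot: [-1.57, 0.003, 0.255]
force: [0.2, 0.0, 0.1]
grip_width: 0.0252
```

Run:
```python
from h import *
b=grab('scene');a=grab('top')
print(monitor.observe()['position'],knob_fit(b,(.577,-.05)),knob_fit(a,(.577,-.05)))
B=cv2.resize(b['frame'][85:225,240:400],None,fx=5,fy=5,interpolation=cv2.INTER_CUBIC)[:,:,::-1];cv2.imwrite('pics/b2.png',B[:600])
```

```text
[ 0.58758256 -0.09457151  0.07622667] (array([ 0.57697969, -0.04976576]), np.int32(492), 489.17141762631945) (array([ 0.57780818, -0.04771264]), np.int32(288), 332.1081183713395)
```

View pics/b2.png

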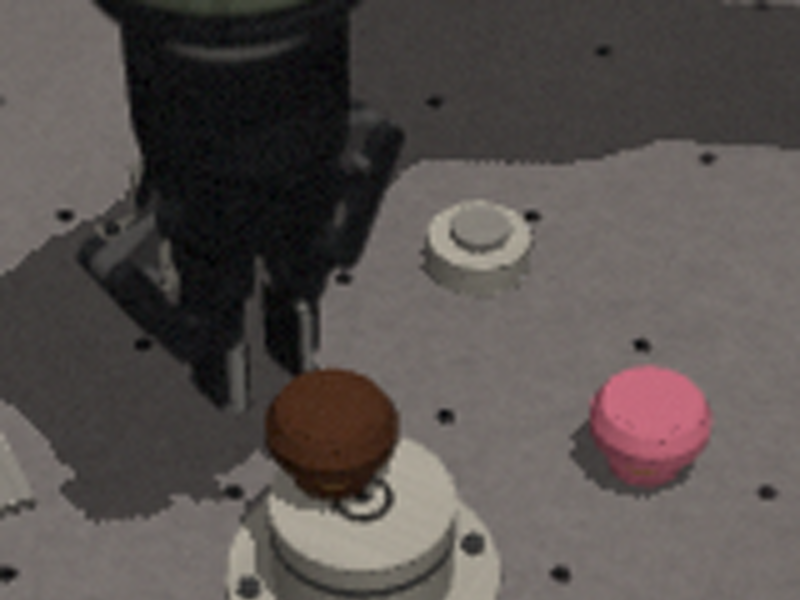

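Emit:
drive_tool(
  steps=[25,-0.6,2.9,0,0,25,-0.6,2.9,0,0,25,-0.4,2,0,0,25,-0.4,2,0,0,25,-0.4,1.5,0,0],
)

```text
clock: 2.48
position: [0.5874, -0.0833, 0.0803]
tool_rot: [-1.571, -0.001, 0.254]
force: [-1.1, 0.5, 0.0]
grip_width: 0.0245
```

Emit:
drive_tool(
  steps=[25,-0.3,1.5,0,0,25,-0.3,1.5,0,0,25,-0.3,1.5,0,0,25,-0.3,1.5,0,0,25,-0.3,1.5,0,0],
)

```text
clock: 2.9
position: [0.5855, -0.076, 0.0793]
tool_rot: [-1.571, -0.0, 0.254]
force: [0.8, -1.0, 1.8]
grip_width: 0.0251
```

```bash
cat > k.py <<'E'
from h import *
b=grab('scene');s=monitor.observe();x=knob_fit(b,(.575,-.04))
d=(x[0]-[.5725,-.0335])*1e3
print(s['clock'],s['position'],s['force'],'knob',x,'off from pod (scene) mm',d)
E
python3 k.py
```

```text
2.95 [ 0.58544187 -0.07562406  0.07930714] [-0.5180451  -0.27778766  0.72483465] knob (array([ 0.57714005, -0.04469355]), np.int32(494), 494.0430866982788) off from pod (scene) mm [  4.64004768 -11.19354557]
```

Emit:
drive_tool(
  steps=[25,-0.5,1.2,-0.5,0,25,-0.5,1.2,-0.5,0,25,-0.5,1.2,-0.5,0,25,-0.5,1.2,-0.5,0,25,-0.5,1.2,0,0],
)

```text
clock: 3.37
position: [0.5829, -0.0699, 0.0772]
tool_rot: [-1.571, 0.0, 0.254]
force: [0.4, -1.4, 0.5]
grip_width: 0.0252
```

```bash
python3 k.py
```

```text
3.4167 [ 0.58282104 -0.0695912   0.07721193] [ 0.68957426 -0.32040752 -0.54742735] knob (array([ 0.57491592, -0.03829127]), np.int32(507), 499.0999859201256) off from pod (scene) mm [ 2.41591987 -4.79127453]
```

Remaining about (-2.4, +4.8); it follows the tool.

Emit:
drive_tool(
  steps=[25,-0.5,1,0,0,25,-0.5,1,0,0,25,-0.5,1,0,0,25,-0.5,1,0,0,25,-0.4,0.8,0,0],
)

```text
clock: 3.83
position: [0.5805, -0.0651, 0.0773]
tool_rot: [-1.571, 0.0, 0.254]
force: [0.1, -0.2, -0.3]
grip_width: 0.0251
```

```bash
python3 k.py
```

```text
3.8833 [ 0.5804869  -0.06492897  0.0772911 ] [0.68465737 0.70175634 0.16141195] knob (array([ 0.57228192, -0.03379595]), np.int32(510), 502.15772396395914) off from pod (scene) mm [-0.21807654 -0.29594776]
```

Emit:
drive_tool(
  steps=[25,0.5,-2,0,0,25,1,-4,0,0,25,2,-8,0,0,25,2.5,-10,0,0,25,2.5,-10,0,0],
)

```text
clock: 4.3
position: [0.5893, -0.1007, 0.0773]
tool_rot: [-1.571, 0.0, 0.254]
force: [0.2, -0.4, 0.1]
grip_width: 0.0247
```

Emit:
drive_tool(
  steps=[0,0,-5,20,0,0,0,-10,40,0,0,-20,-30,20,0,0,-30,-25,0,0,0,-30,-25,0,0],
)

```text
clock: 4.72
position: [0.5087, -0.1965, 0.1584]
tool_rot: [-1.572, -0.002, 0.254]
force: [0.7, -1.2, -0.6]
grip_width: 0.0001
```

Run:
```python
from h import *
b=grab('scene','b3.png');a=grab('top','a3.png');s=monitor.observe()
print(s['clock'],s['position'],s['tool_rot'],knob_fit(b,(.573,-.033)),knob_fit(a,(.574,-.033)))
c=lambda f,u,v:cv2.resize(f['frame'][v:v+130,u:u+160],None,fx=3,fy=3,interpolation=cv2.INTER_CUBIC)[:,:,::-1]
cv2.imwrite('pics/c3.png',cv2.resize(np.hstack([c(b,235,95),c(a,290,140)]),(800,325)))
```

```text
4.8167 [ 0.50461621 -0.20045444  0.15738313] [-1.57282203  0.00328986  0.24682463] (array([ 0.57223886, -0.03409544]), np.int32(491), 501.8453108188696) (array([ 0.57431922, -0.03374272]), np.int32(328), 331.92681309301406)
```

View pics/c3.png

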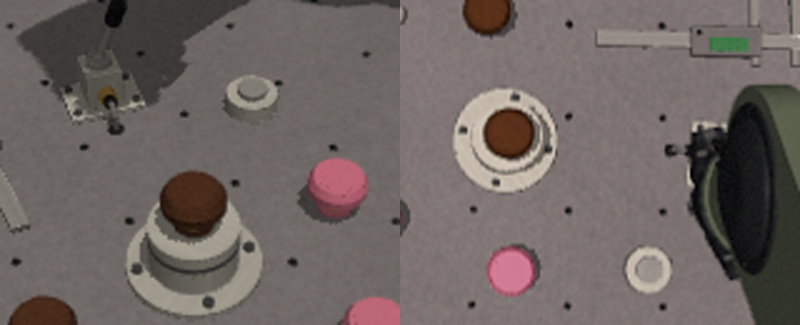

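Emit:
drive_tool(
  steps=[0,-5,-9,0,-4.2,0,-3,-9,0,-4.2,0,0,-9,-15,-4.2,0,0,-9,-20,-4.2,0,0,-9,-22,-4.0],
)

```text
clock: 5.23
position: [0.5013, -0.2412, 0.1002]
tool_rot: [-1.572, -0.002, -0.114]
force: [0.8, -0.2, -0.6]
grip_width: 0.0
```

Run:
```python
from h import *
b=grab('scene');s=monitor.observe()
print(s['clock'],s['position'],s['tool_rot'],knob_fit(b,(.573,-.033)))
cv2.imwrite('pics/b4.png',cv2.resize(b['frame'][60:180,220:380],None,fx=5,fy=5,interpolation=cv2.INTER_CUBIC)[:,:,::-1])
```

```text
5.2833 [ 0.49921973 -0.24218048  0.09604883] [-1.57093895  0.00337192 -0.1200714 ] (array([ 0.5722956, -0.0335023]), np.int32(504), 502.4502877818886)
```

View pics/b4.png

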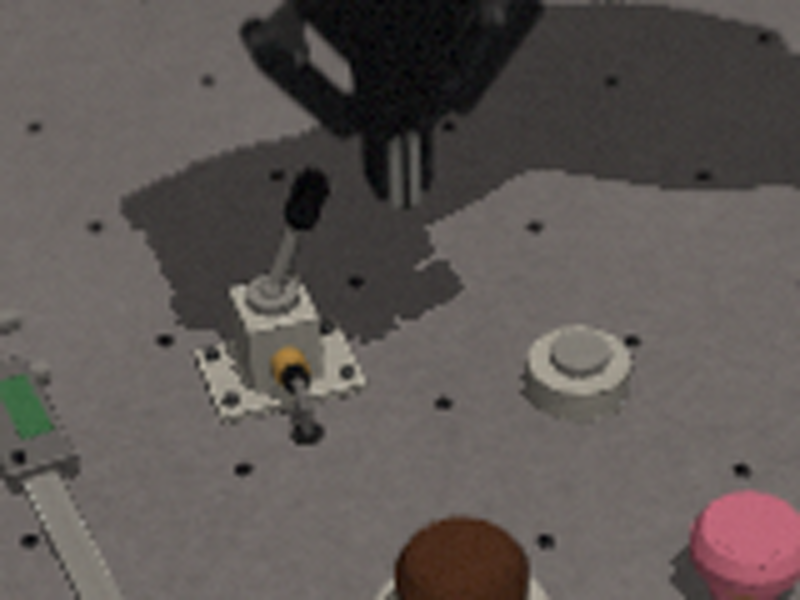

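Emit:
drive_tool(
  steps=[0,7,-3,0,0,0,8,-2,0,0,0,8,-2,0,0,0,8,-1,0,0,0,8,-1,0,0],
)

```text
clock: 5.7
position: [0.5415, -0.2483, 0.1012]
tool_rot: [-1.571, -0.001, -0.108]
force: [-2.2, 0.5, 0.6]
grip_width: -0.0001
```

Emit:
drive_tool(
  steps=[0,4,-0.4,0,0,0,4,-0.4,0,0,0,3,-0.4,0,0,0,2,-0.2,0,0,0,2,-0.2,0,0],
)

```text
clock: 6.12
position: [0.5551, -0.2497, 0.1002]
tool_rot: [-1.571, 0.0, -0.108]
force: [-1.3, 0.4, -0.6]
grip_width: -0.0002
```

Run:
```python
from h import *
b=grab('scene');s=monitor.observe()
print(s['clock'],s['position'],s['force'],knob_fit(b,(.573,-.033)))
cv2.imwrite('pics/b5.png',cv2.resize(b['frame'][60:180,220:380],None,fx=5,fy=5,interpolation=cv2.INTER_CUBIC)[:,:,::-1])
```

```text
6.1667 [ 0.55537662 -0.24981056  0.10019795] [-1.67389922  0.16240036  0.20537287] (array([ 0.57233456, -0.03387194]), np.int32(497), 502.11002445290796)
```

View pics/b5.png

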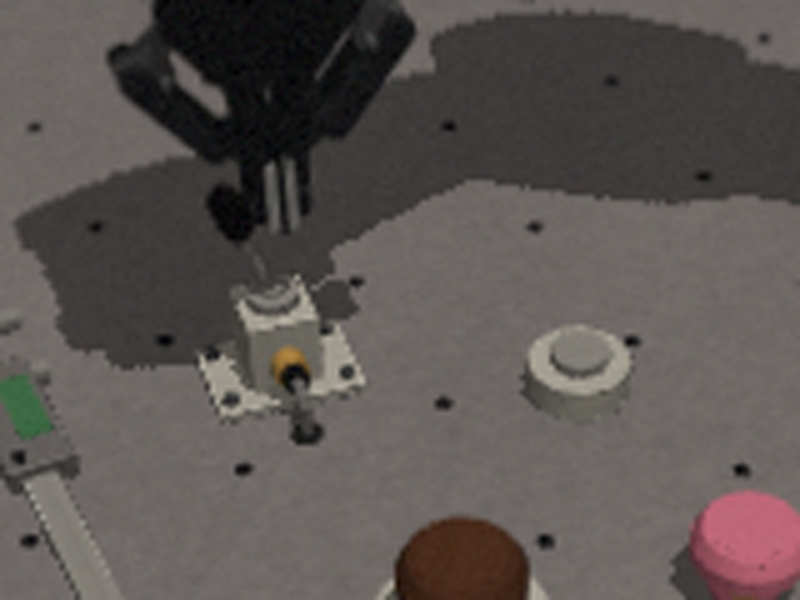

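Emit:
drive_tool(
  steps=[0,1,-0.1,0,0,0,1,-0.1,0,0,0,1,-0.1,0,0,0,1,-0.1,0,0,0,1,-0.1,0,0],
)

```text
clock: 6.58
position: [0.5601, -0.2504, 0.1003]
tool_rot: [-1.571, 0.0, -0.109]
force: [-0.9, -0.6, 0.1]
grip_width: 0.0001
```

Emit:
drive_tool(
  steps=[0,0.8,-0.1,0,0,0,0.8,-0.1,0,0,0,0.8,-0.1,0,0,0,0.8,-0.1,0,0,0,0,0,0,0],
)

```text
clock: 7.0
position: [0.5635, -0.2508, 0.1003]
tool_rot: [-1.571, -0.0, -0.109]
force: [-0.6, 0.1, 0.0]
grip_width: 0.0002
```

Run:
```python
from h import *
b=grab('scene');s=monitor.observe()
print(s['clock'],s['position'],s['force'],knob_fit(b,(.573,-.033)))
ax=np.array([np.cos(.115),-np.sin(.115)])
for t in(.3,.35,.5): 
    P=np.r_[np.array([.561,-.2526])+ax*.055*np.sin(t),.05+.055*np.cos(t)]
    print(t,(proj(b,[P])[0]-[220,60])*5)
cv2.imwrite('pics/b6.png',cv2.resize(b['frame'][60:180,220:380],None,fx=5,fy=5,interpolation=cv2.INTER_CUBIC)[:,:,::-1])
```

```text
7.05 [ 0.56341387 -0.2507613   0.10030179] [-0.42623308  0.91588907 -0.24127694] (array([ 0.57221452, -0.0339615 ]), np.int32(498), 501.9634707956575)
0.3 [221.73001193 200.63898218]
0.35 [216.05635337 203.58742045]
0.5 [199.92577257 213.75329742]
```

View pics/b6.png

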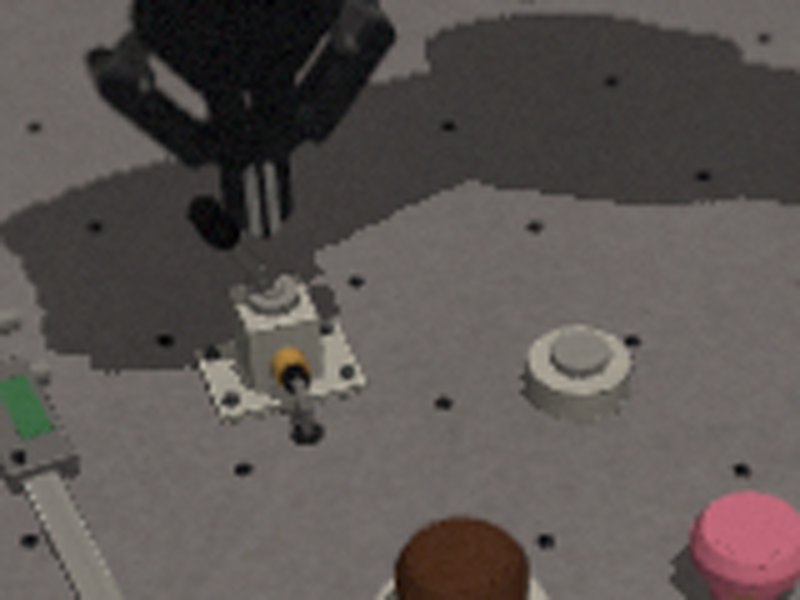

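Emit:
drive_tool(
  steps=[0,0.8,-0.1,0,0,0,0.8,-0.1,0,0,0,0.6,-0.1,0,0,0,0.6,-0.1,0,0,0,0,0,0,0],
)

```text
clock: 7.47
position: [0.5646, -0.251, 0.1]
tool_rot: [-1.571, 0.003, -0.109]
force: [-10.9, 1.8, 5.9]
grip_width: 0.0002
```

Emit:
drive_tool(
  steps=[0,-3,0.3,0,0,0,-8,1,0,0,0,-20,2,0,0,0,-30,3,10,0,0,-30,3,20,0],
)

```text
clock: 7.88
position: [0.473, -0.241, 0.1288]
tool_rot: [-1.57, 0.002, -0.108]
force: [0.1, -0.4, 1.2]
grip_width: -0.0001
```

Emit:
drive_tool(
  steps=[0,0,-20,30,0,0,0,-20,20,0,0,0,-20,0,0,0,0,0,0,0,0,0,0,0,0],
)

```text
clock: 8.3
position: [0.4746, -0.3027, 0.1804]
tool_rot: [-1.571, -0.001, -0.111]
force: [0.0, 0.2, -0.3]
grip_width: -0.0003
```

Run:
```python
from h import *
b=grab('scene');a=grab('top');s=monitor.observe()
print(s['clock'],s['position'],s['force'],knob_fit(b,(.573,-.033)),knob_fit(a,(.573,-.033)))
cb=lambda f,u,v:cv2.resize(f['frame'][v:v+130,u:u+160],None,fx=2.5,fy=2.5,interpolation=cv2.INTER_CUBIC)[:,:,::-1]
cv2.imwrite('pics/c7.png',np.hstack([cb(b,220,80),cb(a,290,140)]))
for t in(.3,.4,.5):
  for f,u,v,o in((b,220,80,0),(a,290,140,400)):
    P=np.r_[np.array([.561,-.2526])+np.array([.9934,-.115])*.055*np.sin(t),.05+.055*np.cos(t)]
    print(t,(proj(f,[P])[0]-[u,v])*2.5+[o,0])
```

```text
8.4 [ 0.47488708 -0.3011243   0.17998714] [ 0.68620023 -0.64076289 -0.29048662] (array([ 0.57221605, -0.03362765]), np.int32(497), 502.2888072503265) (array([ 0.57440847, -0.03368194]), np.int32(328), 331.92267871601507)
0.3 [110.86314033  50.31696179]
0.3 [739.95735759 129.87168691]
0.4 [105.25786928  53.37778952]
0.4 [739.93484317 124.77325488]
0.5 [99.95991438 56.87251931]
0.5 [739.73311249 119.98682527]
```

View pics/c7.png

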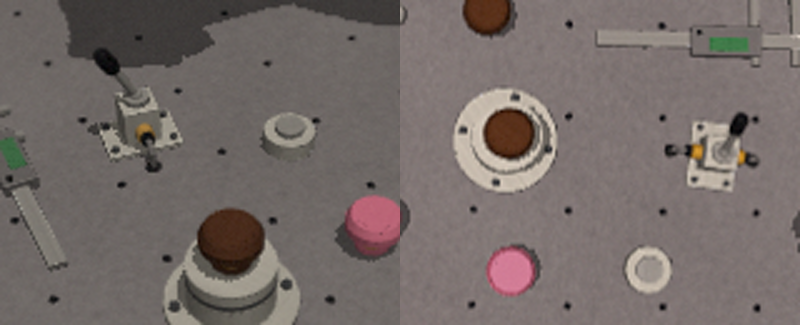

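```bash
python3 -c "
from workcell import workorder
print(workorder.job_done())"
```

```text
the job is handed in; nothing more can be done
None
```

I slid the knob about 17 mm to the middle of the pod, using both fingertips held 25 mm apart as a cradle. After backing the fingers away, I pushed the valve lever over until it met its stop (about 11 N on the wrist), then withdrew. I handed the job in at about 8.4 s; no verdict was reported.

- **Knob:** In the last images both cameras put it within about 0.5 mm of the pod's centre, upright and untouched.
- **Cameras:** They differ by about 2 mm in absolute position, which is the stated calibration error. I compared the knob with the pod as seen by the same camera, so that does not affect the result.
- **Lever:** Its tip sits where a 0.5 rad lean to the far side should put it in both views, to a few pixels in the enlarged crops.
- **Bystanders:** None was touched as far as I know. I did not measure their positions again at the end.

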